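Seat a birdhouse front in the gluing jig

ROBOT

A 6-joint arm with a two-finger parallel gripper is mounted at the origin on the work surface. World frame = base frame: x ahead of the robot, y to its left, z up, the work surface at z = 0. Lengths are in m, angles in degrees, forces in N, time in s.
With the tool pointing down it reaches from about 0.275 to 0.85 m from the base axis. Payload 5.2 kg.
Tool frame: the origin (TCP) lies at the very end of the fingers, on their centre line; the grasp point (between the pads) lies robot.grasp_offset behind it (robot.grasp_offset is the distance from the TCP to the grasp point, in m); z points along the fingers, y is the direction in which the jaws open and shut (so a half turn about z gives the same grasp; the last joint's range is limited). The gripper opens to 85 mm and grips with 20 to 120 N. Pads are 22 mm wide; open, the fingers measure 114 mm over their backs; the gripper's body (76 mm by 85 mm) begins 54 mm behind the grasp point. The pads swing forward as they close: fully open they stand 13 mm farther back than shut.
Start: joints at [-88.511, 14.817, 87.949, -0, 77.235, -11.62], TCP at [0.125, -0.536, 0.231] pointing down, gripper open.
Joint ranges: [-179.93, 179.93], [-52.35, 119.4], [10.71, 147.94], [-69.91, 249.91], [12.55, 155.21], [-178.61, 178.61]. Speed limits (degrees/s): [147.25, 147.25, 180, 180, 180, 180].

INTERFACE

Orientations are given as a 3x3 rotation matrix whose columns are the frame's x, y, z axes.
In Python, from rig import robot, eyes, trace gives the robot as it stands.
- The arm moves only by the tool servo_tool, never from a script. Its argument "moves" is a list of rows, each a list of 7 numbers: the turn, a rotation vector about the tool's x, y, z in rad, then the shift along the tool's x, y, z in mm, then the finger opening in mm, from 0 to 85.4. In form: [[wx, wy, wz, dx, dy, dz, grip], ...]. A call has 1 to 20 rows; each row shifts and turns the pose as measured when the row begins, along the tool's axes as they then stand; what a row does not reach is not made up. A row lasts 1/12 s, in which the tool goes at most 41.7 mm and 7.16 degrees, less where a joint would pass 70% of its speed; a pose out of reach is approached as far as the arm can. A call with a gripper value outside its range is refused whole. The fingers move at their own pace and stop on an object; the grip force is fixed at half the most. Time passes only in rows, so rows that do not move let the fingers close. It gives the time, the measured TCP pose, the force and the opening at its end, in the units of the state.
- robot.get_state(): the state, without advancing time (a new reading comes with each control period).
- eyes.get_image(name): name is "scene" or "top" or "wrist"; returns (picture, depth): 400x640x3 uint8, red, green, blue; 400x640 float32, m along the optical axis (not along the pixel's ray), 0 where there is no reading.
- eyes.camera_model(name): a dict with "fx", "fy", "cx", "cy" (pixels), "rvec" (rotation vector, rad) and "tvec" (3), from world to camera coordinates, as OpenCV has them. Camera axes: x right, y down, z forward; pixel columns grow to the right and rows downward; lengths in m; the calibration is good to about 2 mm. A picture is of the moment at which its call begins: read the wrist's pose just before it. camera_model takes no time and is no camera call; for the wrist camera it gives the pose at the moment of the call.
- robot.hand_in(): hands the job in, once; it reports no verdict.
Trained networks look in the newest picture that a camera, given by its name, has taken for a name from the list of things; names that differ only in an ending like _2 or _b are one class to them, and where a whole thing is asked for, a point or a joint stands for the part that bears it (a point fixed in the world has none). Each returns a list of dicts, best first, with "p" (0 to 1); they miss things now and then, are a little off and sometimes report something else, mostly with a low value. They report only what shows in the picture. A call takes as long as a camera call. They do not tell look-alikes from the thing itself.
- trace(label, camera): "mask" (400x640 bool, what is visible of it) and "rect" ([left, top, width, height] in pixels, round what is visible of it).
The state is a dict: "clock": time; "joint_positions": joint angles; "qd": joint speeds; "joint_efforts": joint torques, N m; "tcp_pos": TCP position; "ee_rot": TCP orientation; "force": force on the tool from outside, world axes, zero at the start; "torque": the same for the moment, N m; "width": finger opening in m.
Only numpy, scipy, OpenCV 4.12 (cv2) and the standard library are available. Lean on these libraries where they do the work, as an engineer would, in place of code of your own. Each camera call takes 0.05 s, during which the arm holds its last target.

TASK

Set the yellow wooden house front flat on the bed of the gluing jig, its pointed roof towards the corner between the two blue guides but still short of the clear plate, and let go of it. Then push it gently from behind, under the clear plate, so that the guides centre it, and when the roof is fully home against both guides keep a light, steady forward pressure of about 10 newtons on it for two seconds, without bearing down on the bed, so that both guides feel it, before backing away; never shove, a guide slips if it is loaded with more than 15 newtons. Leave everything else on the table alone.

Things in the scene. Friction and masses are not known exactly. Their poses are not given: they have to be found in the camera images.
- house_center (a point): Centre (half-way along, across and up) of the loose yellow wooden house front, lying flat, z up: 90 mm long, 50 wide, 18 thick, about 60 g. Its +x end is a pointed roof with a right angle: tip 45 mm from this point along +x, shoulders of the straight sides 20 mm along +x, flat square back end 45 mm along -x. Black dot on top.
- house_tip (a point): The point of the roof of the yellow house front, half-way up, 45 mm from its centre along its +x; same axes as the house front.
- jig: Gluing jig, fixed, but in another place and turned for each job: plywood bed 220 (x) x 180 (y) x 12 mm, origin under its middle, bed top 12 mm above the table. +x points from the open mouth to the corner of a V of 90 degrees made by two blue guide bars, 45 degrees to x each. The V reaches back 47 mm from its corner in x and is about 95 mm wide there.
- jig_corner (a point): Inner corner of the V, 70 mm from the jig's origin along +x, 9 mm above the bed; axes as the jig. The roof's tip comes here when fully home. A clear plate, 4 mm thick, 70 mm wide, lies on the guides 22 mm above the bed and covers the last 30 mm before the corner: the house front must slide in under it from the mouth.
- guide_left: Blue guide bar on the +y side of the V, 14 mm thick, 22 mm high above the bed; origin at the corner of the V, on top of the bed, axes as the jig. Rigid; it counts as slipped if the house front presses on it with more than 15 N.
- guide_right: Blue guide bar on the -y side of the V, the mirror image of the left one, with the same origin and limit. The house front may stick by friction with only one guide reached: fingers that drag it down onto the bed or sideways while pushing take up the push, so let them give way up and sideways until only the push along +x is felt.
- spare_house: spare green wooden house front, the same shape and size as the yellow one; not wanted, leave it alone
- glue_gun: pink toy-coloured glue gun lying on its side, about 170 x 120 x 32 mm, origin under the middle of its barrel; leave it alone
- bead_jar: open glass jar of coloured beads, 76 mm across, 92 mm tall; leave it alone
- paint_pot: small blue paint pot, 42 mm across, 45 mm tall; leave it alone
- paint_pot2: small red paint pot, 42 mm across, 45 mm tall; leave it alone
- paint_brush: paint brush 160 mm long lying flat; leave it alone
- wood_slice: flat round slice of wood, 66 mm across, 11 mm thick; leave it alone
Things that resemble listed ones, but are neither listed nor needed, are in the scene too. Leave any purple or red look-alike of the part that bears house_center alone.

How it is judged:
By the outcome, as a careful person would: the job done as asked, in the order asked, and still so for the second after the job is handed in, with the robot touching nothing.
It also fails if it takes over 58 s, if anything falls off the work surface, if the arm or the gripper's body presses on something with over 40 N, if the wrist force passes 120 N, or if a joint passes its speed limit or range.

## Working session

There is one attempt and no reset: what is moved stays moved. The work goes in short steps, Python scripts to look and compute and a tool call to move; the robot and the scene stay as the last step left them, time stands still between calls to the robot, and variables do not carry over. Pictures are saved under pics/ and viewed, and the job is handed in when it is done.

Besides the shell and the picture viewer there is one more tool, called after "Emit:" as name(argument=value, ...), one argument or row to a line, values as JSON. servo_tool: Moves the arm, as the interface text tells. Its arguments: {"type":"object","properties":{"moves":{"type":"array"}},"required":["moves"]}

```bash
mkdir -p pics; ls; python3 - <<'E'
from rig import robot, eyes, trace
import cv2
s=robot.get_state();print(s,robot.grasp_offset)
for n in("scene","top"):
    p,d=eyes.get_image(n);cv2.imwrite(f"pics/{n}0.png",p[:,:,::-1]);print(n,eyes.camera_model(n))
E
```

```text
pics
{'clock': 0.0, 'joint_positions': array([-8.85090366e+01,  1.48582871e+01,  8.80113422e+01,  3.73774007e-04,
        7.72343651e+01, -1.16222081e+01]), 'qd': array([ 0.03806722,  0.05093176,  0.04275327, -0.0211925 , -0.03614489,
        0.09526489]), 'joint_efforts': array([ 5.28693345e-04, -4.46023178e+01, -2.90565008e+01, -1.52248704e-04,
        1.20296184e-02,  8.97118412e-06]), 'tcp_pos': array([ 0.12476794, -0.53512024,  0.23048197]), 'ee_rot': array([[ 9.73924174e-01,  2.26873758e-01, -4.08659770e-05],
       [ 2.26873457e-01, -9.73922554e-01,  1.81459569e-03],
       [ 3.71883846e-04, -1.77655001e-03, -9.99998353e-01]]), 'force': array([ 0.37702384,  0.3398084 , -0.40257997]), 'torque': array([ 0.00752397, -0.00501206,  0.01415319]), 'width': 0.08548486460093975} 0.0187
scene {'fx': 376.51800927321915, 'fy': 376.51800927321915, 'cx': 320.0009157994615, 'cy': 197.1222466153383, 'rvec': array([ 1.54646069,  1.79893751, -0.89907394]), 'tvec': array([ 0.1034542 , -0.24927381,  1.43973302])}
top {'fx': 515.9694419296912, 'fy': 515.9694419296912, 'cx': 319.24388931363814, 'cy': 189.15539996673482, 'rvec': array([ 2.11423944, -2.16713141,  0.18616721]), 'tvec': array([-0.00735719,  0.52684347,  1.41655803])}
```

View pics/scene0.png

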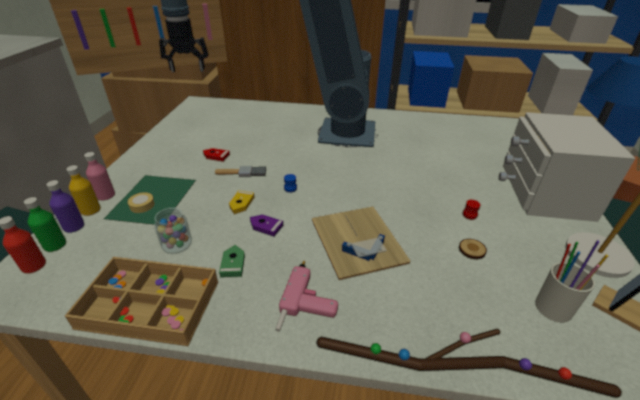

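View pics/top0.png

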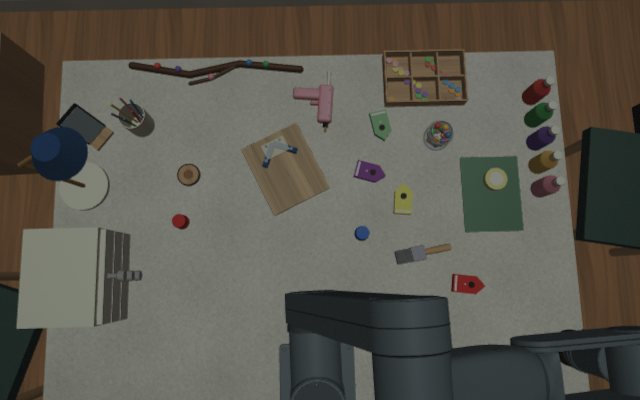

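The top view shows the yellow house at about (403,199) and the jig at (285,168), with its V near (280,150). Next I'll measure both.

```bash
cat > h.py <<'E'
from rig import robot, eyes, trace
import cv2, numpy as np
def cam(n):
    m=eyes.camera_model(n);R,_=cv2.Rodrigues(m["rvec"]);return m,R,np.array(m["tvec"])
def onplane(n,uv,z,c=None):
    m,R,t=c or cam(n);uv=np.atleast_2d(uv).astype(float)
    r=np.c_[(uv[:,0]-m["cx"])/m["fx"],(uv[:,1]-m["cy"])/m["fy"],np.ones(len(uv))]@R
    C=-R.T@t
    return C+r*((z-C[2])/r[:,2])[:,None]
def proj(n,P,c=None):
    m,R,t=c or cam(n);q=np.atleast_2d(P)@R.T+t
    return np.c_[q[:,0]/q[:,2]*m["fx"]+m["cx"],q[:,1]/q[:,2]*m["fy"]+m["cy"]]
E
python3 - <<'E'
from h import *
p,d=eyes.get_image("top")
for l,z in(("house_center",.018),("jig",.012),("guide_left",.034),("guide_right",.034)):
    for r in trace(l,"top")[:4]:
        m=r["mask"];ys,xs=np.nonzero(m)
        if len(xs)<5: continue
        rc=cv2.minAreaRect(np.c_[xs,ys].astype(np.float32));b=cv2.boxPoints(rc)
        print(l,r["p"],r["rect"],m.sum(),p[m].mean(0).astype(int),onplane("top",[rc[0]],z)[0].round(4),"box",onplane("top",b,z)[:,:2].round(4).tolist())
hsv=cv2.cvtColor(p,cv2.COLOR_RGB2HSV)
c=cv2.resize(p[110:230,230:430],None,fx=4,fy=4,interpolation=cv2.INTER_CUBIC)
cv2.imwrite("pics/crop0.png",c[:,:,::-1])
E
```

```text
house_center 0.89 [354.2, 166.6, 28.6, 15.5] 461 [76 52 82] [ 0.5766 -0.1678  0.018 ] box [[0.5637, -0.1188], [0.6147, -0.1345], [0.5895, -0.2168], [0.5388, -0.2008]]
house_center 0.8 [393.3, 183.9, 20.3, 34.0] 493 [119 118  69] [ 0.4962 -0.2606  0.018 ] box [[0.5405, -0.2368], [0.5393, -0.2888], [0.4523, -0.2841], [0.4535, -0.2325]]
house_center 0.63 [449.9, 273.2, 32.2, 20.6] 500 [106  44  41] [ 0.2506 -0.4295  0.018 ] box [[0.2316, -0.3822], [0.2813, -0.3912], [0.2696, -0.477], [0.22, -0.4675]]
house_center 0.31 [423.0, 118.6, 27.8, 34.7] 692 [80 77 71] [ 0.6863 -0.3764  0.018 ] box [[0.6801, -0.3157], [0.7485, -0.3877], [0.6924, -0.4372], [0.6248, -0.3652]]
jig 0.77 [244.1, 125.3, 81.5, 88.5] 4500 [103  93  74] [0.5928 0.0755 0.012 ] box [[0.6549, 0.2044], [0.7348, 0.0416], [0.5313, -0.0519], [0.4551, 0.1085]]
guide_right 0.64 [289.0, 146.4, 10.6, 9.3] 49 [46 54 66] [0.6442 0.0522 0.034 ] box [[0.6533, 0.0636], [0.6528, 0.0405], [0.635, 0.0409], [0.6356, 0.0639]]
guide_right 0.44 [293.1, 71.8, 39.9, 61.1] 1006 [111  87  89] [ 0.7803 -0.0312  0.034 ] box [[0.8246, 0.0602], [0.8822, -0.0596], [0.7364, -0.1219], [0.6807, -0.0035]]
```

View pics/crop0.png

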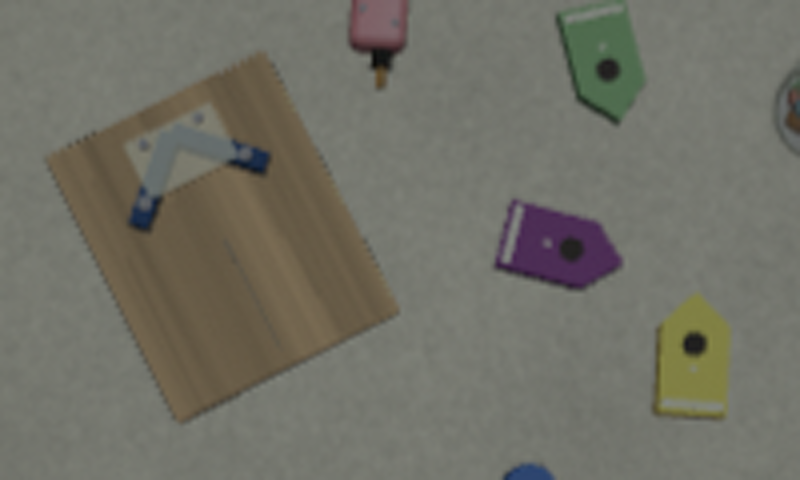

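The jig's yaw is about 25° and its centre is near (0.594, 0.076). The house is at (0.496, -0.26), yaw about -3°. I'll move above the house and look with the wrist camera.

Emit:
servo_tool(
  moves=[
    [0, 0, 0, 35, -15, 0, 85],
    [0, 0, 0, 35, -15, 0, 85],
    [0, 0, 0, 35, -15, 0, 85],
    [0, 0, 0, 35, -15, 0, 85],
    [0, 0, 0, 35, -15, 0, 85],
    [0, 0, 0, 35, -15, 0, 85],
    [0, 0, 0, 35, -15, 0, 85],
    [0, 0, 0, 35, -15, 0, 85],
    [0, 0, 0, 35, -15, 0, 85],
    [0, 0, 0, 35, -15, 0, 85],
    [0, 0, 0, 30, -15, 0, 85],
    [0, 0, 0.1, 0, 0, 0, 85],
    [0, 0, 0.1, 0, 0, 0, 85],
    [0, 0, 0.08, 0, 0, 0, 85],
    [0, 0, 0, 0, 0, 0, 85],
  ],
)

```text
clock: 1.6
tcp_pos: [0.4731, -0.2776, 0.2297]
ee_rot: [[0.998, -0.066, 0.002], [-0.066, -0.998, -0.002], [0.002, 0.002, -1.0]]
force: [-0.9, -0.3, -1.0]
width: 0.0851
```

```bash
python3 - <<'E'
from h import *
s=robot.get_state();print(s["clock"],s["tcp_pos"],s["ee_rot"].round(4).tolist(),s["force"])
p,d=eyes.get_image("wrist");cv2.imwrite("pics/w1.png",p[:,:,::-1])
m,R,t=cam("wrist");print(m,-R.T@t)
hsv=cv2.cvtColor(p,cv2.COLOR_RGB2HSV)
mk=((hsv[...,0]>22)&(hsv[...,0]<36)&(hsv[...,1]>80)).astype(np.uint8)
n,l,st,ce=cv2.connectedComponentsWithStats(mk);print([(a.tolist(),c.round(1).tolist()) for a,c in zip(st,ce) if a[4]>200])
E
```

```text
1.6 [ 0.47305961 -0.27764726  0.22966202] [[0.9978, -0.0659, 0.0019], [-0.0659, -0.9978, -0.0021], [0.002, 0.002, -1.0]] [-0.85032814 -0.31958589 -0.98548924]
{'fx': 280.11496158831807, 'fy': 280.11496158831807, 'cx': 317.9937081899762, 'cy': 199.2602777014833, 'rvec': array([-1.99998457,  2.13306881,  0.31281736]), 'tvec': array([-0.24723054,  0.43178811,  0.51930849])} [ 0.5462644  -0.28227575  0.37304267]
[([0, 0, 640, 400, 252503], [318.6, 200.4]), ([500, 68, 58, 58, 1145], [524.1, 93.5]), ([283, 117, 40, 73, 2178], [302.5, 156.0])]
```

View pics/w1.png

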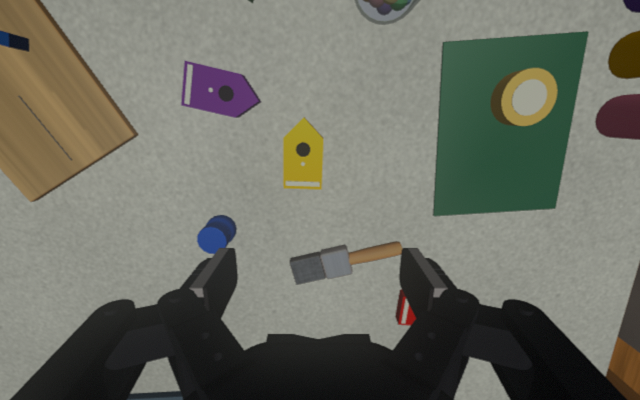

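The wrist picture shows the yellow house at (303,156), with the purple look-alike at (220,90). I'll fit the house outline.

```bash
cat >> h.py <<'E'
from scipy.optimize import minimize
HP=np.array([[-.045,-.025],[.02,-.025],[.045,0],[.02,.025],[-.045,.025]])
def fit_house(p,n,c,guess,zb=0.,win=None):
    hsv=cv2.cvtColor(p,cv2.COLOR_RGB2HSV)
    mk=((hsv[...,0]>22)&(hsv[...,0]<36)&(hsv[...,1]>130)&(hsv[...,2]>60)).astype(np.uint8)
    g=proj(n,[guess[0],guess[1],zb+.009],c)[0]
    k,l,st,ce=cv2.connectedComponentsWithStats(mk)
    i=min([i for i in range(1,k) if st[i,4]>60],key=lambda i:np.hypot(*(ce[i]-g)))
    ys,xs=np.nonzero(l==i);hull=cv2.convexHull(np.c_[xs,ys].astype(np.int32))
    S=8
    x0,y0=hull[:,0].min(0)-8;x1,y1=hull[:,0].max(0)+9
    def draw(pts):
        im=np.zeros(((y1-y0)*S,(x1-x0)*S),np.uint8)
        cv2.fillConvexPoly(im,cv2.convexHull(np.round((pts-[x0,y0]+.5)*S).astype(np.int32)),1);return im
    M=np.kron((cv2.drawContours(np.zeros(p.shape[:2],np.uint8),[hull],-1,1,-1))[y0:y1,x0:x1],np.ones((S,S),np.uint8))
    def verts(q):
        co,si=np.cos(q[2]),np.sin(q[2]);P=HP@np.array([[co,si],[-si,co]])+q[:2]
        return proj(n,np.r_[np.c_[P,np.full(5,zb+.018)],np.c_[P,np.full(5,zb)]],c)
    def cost(q): return (draw(verts(q))!=M).sum()/M.sum()
    best=None
    for da in (-.1,0,.1):
        r=minimize(cost,[guess[0],guess[1],guess[2]+da],method="Nelder-Mead",options=dict(initial_simplex=np.array([[0,0,0],[.006,0,0],[0,.006,0],[0,0,.1]])+[guess[0],guess[1],guess[2]+da],maxiter=300))
        if best is None or r.fun<best.fun: best=r
    return best.x,best.fun
E
python3 - <<'E'
from h import *
for n in("wrist","top"):
    c=cam(n);p,d=eyes.get_image(n)
    q,f=fit_house(p,n,c,(.496,-.26,-.05));print(n,q[:2].round(4),np.degrees(q[2]),f)
E
```

```text
wrist [ 0.5003 -0.2608] -5.0304060147338925 0.03064929235318969Traceback (most recent call last):
  File "<stdin>", line 4, in <module>
  File "h.py", line 20, in fit_house
    i=min([i for i in range(1,k) if st[i,4]>60],key=lambda i:np.hypot(*(ce[i]-g)))
ValueError: min() iterable argument is empty
```

Emit:
servo_tool(
  moves=[
    [0, 0, 0.022, 0, 0, 20, 85],
    [0, 0, 0, 8, -10, 36, 85],
    [0, 0, 0, 7.5, -9, 36, 85],
    [0, 0, 0, 0, 0, 36, 85],
    [0, 0, 0, 0, 0, 36, 85],
    [0, 0, 0, 0, 0, 20, 85],
    [0, 0, 0, 0, 0, 0, 85],
    [0, 0, 0, 0, 0, 0, 85],
  ],
)

```text
clock: 2.42
tcp_pos: [0.4919, -0.2676, 0.0434]
ee_rot: [[0.997, -0.075, 0.01], [-0.075, -0.997, -0.011], [0.011, 0.01, -1.0]]
force: [0.6, 0.1, -0.8]
width: 0.0851
```

```bash
python3 - <<'E'
from h import *
s=robot.get_state();print(s["clock"],s["tcp_pos"],s["ee_rot"].round(4).tolist(),s["force"])
c=cam("wrist");p,d=eyes.get_image("wrist");cv2.imwrite("pics/w2.png",p[:,:,::-1])
q,f=fit_house(p,"wrist",c,(.5003,-.26,-.088));print(q[:2].round(4),np.degrees(q[2]),f)
R=s["ee_rot"];print(R.T@(np.r_[q[:2],.0]-s["tcp_pos"])*1000)
E
```

```text
2.4167 [ 0.49187433 -0.26756647  0.04338116] [[0.9971, -0.0751, 0.0101], [-0.075, -0.9971, -0.0109], [0.0109, 0.0102, -0.9999]] [ 0.58673328  0.08527851 -0.78035505]
[ 0.4998 -0.2604] -5.74929500833242 0.018097287465627863
[ 6.8882825  -8.16924632 43.3781764 ]
```

View pics/w2.png

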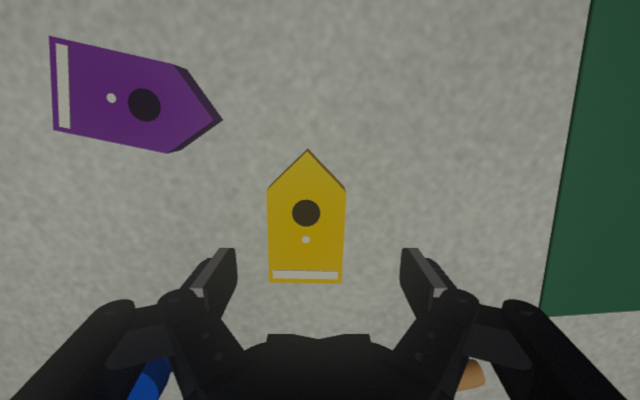

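```bash
cat >> h.py <<'E'
from scipy.spatial.transform import Rotation as Ro
def togo(pos,yaw):
    s=robot.get_state();R=s["ee_rot"];c,si=np.cos(np.radians(yaw)),np.sin(np.radians(yaw))
    T=np.array([[c,si,0],[si,-c,0],[0,0,-1]])
    w=Ro.from_matrix(R.T@T).as_rotvec();d=R.T@(np.array(pos)-s["tcp_pos"])*1000
    print("t",round(s["clock"],2),"tcp",s["tcp_pos"].round(4),"F",s["force"].round(1),"w",round(s["width"],4),"TOGO rot",w.round(4),"shift",d.round(1))
E
python3 - <<'E'
from h import *
a=np.radians(-5.5);togo([.4998-.01*np.cos(a),-.2605-.01*np.sin(a),.002],-5.5)
E
```

```text
t 2.47 tcp [ 0.4919 -0.2676  0.0437] F [-0.4 -0.2  0. ] w 0.0848 TOGO rot [ 0.0102 -0.0112  0.0207] shift [-3.1 -8.3 41.6]
```

Emit:
servo_tool(
  moves=[
    [0.01, -0.011, 0.02, -1.5, -4, 5, 85],
    [0, 0, 0, -1.5, -3.5, 10, 85],
    [0, 0, 0, 0, 0, 10, 85],
    [0, 0, 0, 0, 0, 5, 85],
    [0, 0, 0, 0, 0, 0, 85],
  ],
)

```text
clock: 2.88
tcp_pos: [0.493, -0.263, 0.0176]
ee_rot: [[0.995, -0.097, 0.009], [-0.097, -0.995, -0.007], [0.009, 0.006, -1.0]]
force: [-0.3, 0.5, -0.0]
width: 0.0853
```

```bash
python3 - <<'E'
from h import *
a=np.radians(-5.5);togo([.4998-.01*np.cos(a),-.2605-.01*np.sin(a),.002],-5.5)
E
```

```text
t 2.88 tcp [ 0.493  -0.263   0.0176] F [-0.3  0.5 -0. ] w 0.0853 TOGO rot [ 0.0061 -0.0094 -0.0012] shift [-3.6 -3.2 15.5]
```

Emit:
servo_tool(
  moves=[
    [0.006, -0.01, 0, -2, -2, 5, 85],
    [0.002, -0.003, 0, -2, -2, 5, 85],
    [0, 0, 0, -1, -0.5, 4, 85],
    [0, 0, 0, 0, 0, 2, 85],
    [0, 0, 0, 0, 0, 0, 85],
  ],
)

```text
clock: 3.3
tcp_pos: [0.4884, -0.2577, 0.0003]
ee_rot: [[0.995, -0.096, -0.004], [-0.096, -0.995, 0.003], [-0.004, -0.002, -1.0]]
force: [-0.2, 0.0, 0.3]
width: 0.085
```

```bash
python3 - <<'E'
from h import *
a=np.radians(-5.5);togo([.4998-.01*np.cos(a),-.2605-.01*np.sin(a),.002],-5.5)
c=cam("wrist");p,d=eyes.get_image("wrist");cv2.imwrite("pics/w3.png",p[:,:,::-1])
q,f=fit_house(p,"wrist",c,(.5,-.26,-.096));print(q[:2].round(4),np.degrees(q[2]),f)
E
```

```text
t 3.3 tcp [ 4.884e-01 -2.577e-01  3.000e-04] F [-0.2  0.   0.3] w 0.085 TOGO rot [-0.0021  0.0042 -0.0005] shift [ 1.6  1.7 -1.7]
[ 0.499  -0.2604] -5.708114249609805 0.02085282803077563
```

View pics/w3.png

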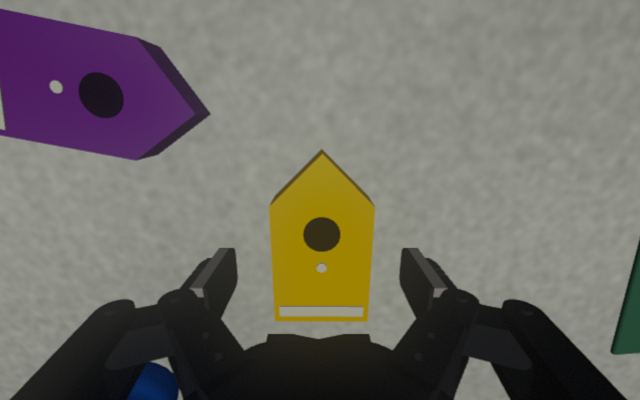

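The house lies between the pads, so I'll centre on it and close.

Emit:
servo_tool(
  moves=[
    [0, 0, 0, 1.6, 2, -2.5, 85],
    [0, 0, 0, 0, 0, 0, 40],
    [0, 0, 0, 0, 0, 0, 40],
    [0, 0, 0, 0, 0, 0, 40],
    [0, 0, 0, 0, 0, 0, 40],
    [0, 0, 0, 0, 0, 0, 40],
    [0, 0, 0, 0, 0, 0, 40],
    [0, 0, 0, 0, 0, 0, 40],
    [0, 0, 0, 0, 0, 0, 40],
  ],
)

```text
clock: 4.1
tcp_pos: [0.491, -0.261, 0.0047]
ee_rot: [[0.995, -0.097, -0.002], [-0.097, -0.995, 0.001], [-0.002, -0.0, -1.0]]
force: [-0.6, -0.6, 0.3]
width: 0.0481
```

```bash
python3 - <<'E'
from h import *
togo([.489,-.259,.002],-5.5)
E
```

```text
t 4.1 tcp [ 0.491  -0.261   0.0047] F [-0.6 -0.6  0.3] w 0.0481 TOGO rot [-0.0003  0.0016 -0.0007] shift [-2.2 -1.8  2.7]
```

Emit:
servo_tool(
  moves=[
    [0, 0, 0, 0, 0, 0, 40],
    [0, 0, 0, 0, 0, -5, 40],
    [0, 0, 0, 0, 0, -15, 40],
    [0, 0, 0, 0, 0, -25, 40],
    [0, 0, 0, 0, 0, -30, 40],
    [0, 0, 0, 0, 0, -30, 40],
    [0, 0, 0, 0, 0, -15, 40],
    [0, 0, 0, 0, 0, 0, 40],
  ],
)

```text
clock: 4.77
tcp_pos: [0.4892, -0.2595, 0.1286]
ee_rot: [[0.995, -0.097, -0.008], [-0.097, -0.995, 0.006], [-0.008, -0.005, -1.0]]
force: [1.3, 0.1, -0.6]
width: 0.0482
```

```bash
python3 - <<'E'
from h import *
s=robot.get_state();print(s["tcp_pos"],s["ee_rot"].round(4).tolist())
togo([.489,-.259,.1],-5.5)
c=cam("wrist");p,d=eyes.get_image("wrist");cv2.imwrite("pics/w4.png",p[:,:,::-1])
zb=s["tcp_pos"][2]-.0047
q,f=fit_house(p,"wrist",c,(.499,-.26,-.096),zb=zb);print(q[:2].round(4),np.degrees(q[2]),f)
E
```

```text
[ 0.48922968 -0.25947367  0.12855835] [[0.9953, -0.0966, -0.0077], [-0.0965, -0.9953, 0.0056], [-0.0082, -0.0048, -1.0]]
t 4.77 tcp [ 0.4892 -0.2595  0.1286] F [ 1.3  0.1 -0.6] w 0.0482 TOGO rot [-0.0048  0.0082 -0.0007] shift [-0.  -0.3 28.6]
[ 0.4972 -0.2602] -5.273820506325352 0.031016911008230452
```

View pics/w4.png

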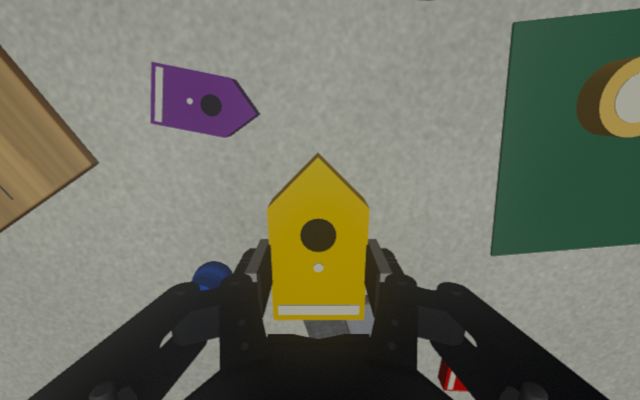

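It is held squarely, with the house centre about 8 mm ahead of the TCP. Next I'll go over the jig and turn.

Emit:
servo_tool(
  moves=[
    [0, 0, 0, 0, -20, -10, 40],
    [0, 0, 0, 3, -35, -15, 40],
    [0, 0, 0, 4, -35, -15, 40],
    [0, 0, 0, 4, -38, -5, 40],
    [0, 0, 0, 4, -38, 0, 40],
    [0, 0, 0, 4, -38, 0, 40],
    [0, 0, 0, 4, -35, 0, 40],
    [0, 0, 0, 4, -30, 0, 40],
    [0, 0, 0, 0, -15, 0, 40],
    [0, 0, -0.09, 0, 0, 0, 40],
    [0, 0, -0.11, 0, 0, 0, 40],
    [0, 0, -0.11, 0, 0, 0, 40],
    [0, 0, -0.11, 0, 0, 0, 40],
    [0, 0, -0.08, 0, 0, 0, 40],
    [0, 0, 0, 0, 0, 0, 40],
    [0, 0, 0, 0, 0, 0, 40],
  ],
)

```text
clock: 6.15
tcp_pos: [0.5335, 0.0373, 0.1496]
ee_rot: [[0.911, 0.41, -0.044], [0.411, -0.912, 0.016], [-0.034, -0.033, -0.999]]
force: [-0.2, -0.4, -0.2]
width: 0.0483
```

```bash
python3 - <<'E'
from h import *
s=robot.get_state();print(s["tcp_pos"],s["ee_rot"].round(4).tolist())
togo([.548,.054,.1],25.2)
p,d=eyes.get_image("wrist");cv2.imwrite("pics/w5.png",p[:,:,::-1])
for l in("jig","guide_left","guide_right","jig_corner"):
    for r in trace(l,"wrist")[:3]: print(l,r["p"],r["rect"])
E
```

```text
[0.5335115  0.03733827 0.14961157] [[0.9112, 0.4097, -0.0443], [0.4107, -0.9116, 0.0159], [-0.0339, -0.0327, -0.9989]]
t 6.15 tcp [0.5335 0.0373 0.1496] F [-0.2 -0.4 -0.2] w 0.0483 TOGO rot [-0.033   0.0336 -0.0169] shift [21.7 -7.6 49.2]
jig 0.89 [202.5, 0.0, 209.6, 215.7]
jig 0.18 [482.3, 0.3, 66.7, 52.0]
guide_left 0.75 [244.1, 41.4, 29.9, 35.9]
guide_left 0.5 [202.0, 0.0, 212.4, 215.0]
guide_right 0.93 [341.4, 38.9, 35.6, 42.2]
guide_right 0.57 [414.2, 341.3, 18.2, 30.8]
jig_corner 0.66 [205.5, 1.3, 210.6, 213.2]
```

View pics/w5.png

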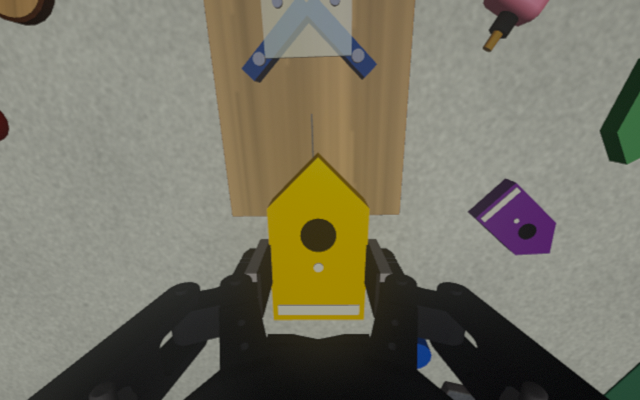

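```bash
python3 - <<'E'
import cv2
p=cv2.imread("pics/w5.png")[0:225,195:425]
cv2.imwrite("pics/w5z.png",cv2.resize(p,None,fx=3,fy=2.6,interpolation=cv2.INTER_CUBIC)[:, :])
E
```

```text
(no output)
```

View pics/w5z.png

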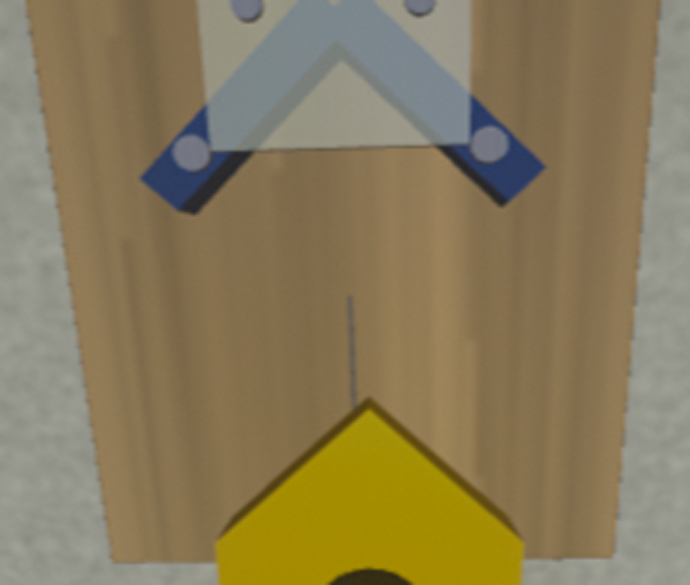

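```bash
python3 - <<'E'
from h import *
# jig points in the picture w5 (camera has not moved since)
c=cam("wrist")
def P(uv,z): return onplane("wrist",uv,z,c)[0,:2]
nl=P((232,217),.012);nr=P((399.5,214.5),.012)
print("near corners",nl,nr,np.linalg.norm(nl-nr)); d=nl-nr;yaw=np.degrees(np.arctan2(-d[0],d[1]));print("yaw edge",yaw)
pl=P((265,59),.038);pr=P((352,54.5),.038);print("plate",pl,pr,np.linalg.norm(pl-pr),(pl+pr)/2)
d=pl-pr;print(np.degrees(np.arctan2(-d[0],d[1])))
u=np.array([np.cos(np.radians(yaw)),np.sin(np.radians(yaw))])
print("org from edge",(nl+nr)/2+.11*u,"corner by edge",(nl+nr)/2+.18*u,"corner by plate",(pl+pr)/2+.03*u)
E
```

```text
near corners [0.45960418 0.1112136 ] [ 0.53817517 -0.05135217] 0.18055754513867373
yaw edge 25.79532093709203
plate [0.61871052 0.1267202 ] [0.65056387 0.06294948] 0.07128352001718911 [0.63463719 0.09483484]
26.54204465531943
org from edge [0.59792865 0.07779805] corner by edge [0.66095345 0.10825908] corner by plate [0.66164782 0.10788957]
```

The jig corner is at (0.661, 0.108) with yaw about 25.7°; the bed-edge and plate estimates agree to 1 mm. I'll lower with the tip about 52 mm short of the corner.

```bash
cat >> h.py <<'E'
COR=np.array([.661,.108]);YAW=25.7;U=np.array([np.cos(np.radians(YAW)),np.sin(np.radians(YAW))]);V=np.array([-U[1],U[0]])
def jg(back,lat,z): return np.r_[COR-back*U+lat*V,z]
def jigc(xy): d=np.array(xy)[:2]-COR; return np.r_[d@U,d@V]*1000
E
python3 - <<'E'
from h import *
togo(jg(.105,0,.06),YAW)
E
```

```text
t 6.4 tcp [0.5344 0.0371 0.1509] F [-0.3 -0.1 -0.4] w 0.0482 TOGO rot [-0.0317  0.0314 -0.0249] shift [42.5 -7.2 89.9]
```

Emit:
servo_tool(
  moves=[
    [-0.032, 0.031, -0.025, 0, 0, 0, 40],
    [0, 0, 0, 12, -3, 5, 40],
    [0, 0, 0, 14, -4, 20, 40],
    [0, 0, 0, 10, 0, 20, 40],
    [0, 0, 0, 4, 0, 20, 40],
    [0, 0, 0, 0, 0, 10, 40],
    [0, 0, 0, 0, 0, 0, 40],
    [0, 0, 0, 0, 0, 0, 40],
  ],
)

```text
clock: 7.07
tcp_pos: [0.5741, 0.0625, 0.0749]
ee_rot: [[0.905, 0.426, 0.007], [0.426, -0.905, -0.0], [0.006, 0.003, -1.0]]
force: [-0.6, -0.3, -0.7]
width: 0.0486
```

```bash
python3 - <<'E'
from h import *
togo(jg(.105,0,.025),YAW)
E
```

```text
t 7.07 tcp [0.5741 0.0625 0.0749] F [-0.6 -0.3 -0.7] w 0.0486 TOGO rot [ 0.0032 -0.0064 -0.0086] shift [-7.3 -3.5 49.9]
```

Emit:
servo_tool(
  moves=[
    [0.003, -0.006, -0.008, -4, -2, 10, 40],
    [0, 0, 0, -3, -1.5, 15, 40],
    [0, 0, 0, -1, -0.5, 10, 40],
    [0, 0, 0, 0, 0, 8, 40],
    [0, 0, 0, 0, 0, 0, 40],
    [0, 0, 0, 0, 0, 0, 40],
  ],
)

```text
clock: 7.57
tcp_pos: [0.5666, 0.0618, 0.0328]
ee_rot: [[0.902, 0.433, 0.005], [0.433, -0.902, -0.0], [0.004, 0.002, -1.0]]
force: [-0.6, 0.6, -0.3]
width: 0.048
```

```bash
python3 - <<'E'
from h import *
togo(jg(.105,0,.0165),YAW)
p,d=eyes.get_image("wrist");cv2.imwrite("pics/w6.png",p[:,:,::-1])
E
```

```text
t 7.57 tcp [0.5666 0.0618 0.0328] F [-0.6  0.6 -0.3] w 0.048 TOGO rot [ 0.0025 -0.0041 -0.001 ] shift [ 0.1 -0.7 16.3]
```

View pics/w6.png

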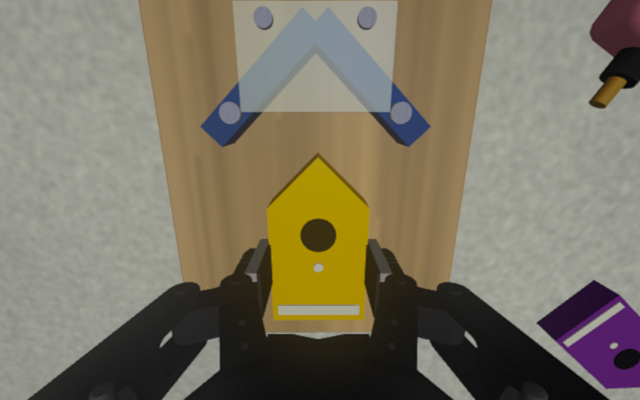

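Aligned: the tip is at (318,154), and the plate's front edge runs from (242,111) to (392,111), centred on 317. I'll lower gently.

Emit:
servo_tool(
  moves=[
    [0.002, -0.004, 0, 0, -0.5, 4, 40],
    [0, 0, 0, 0, 0, 4, 40],
    [0, 0, 0, 0, 0, 3, 40],
    [0, 0, 0, 0, 0, 1.5, 40],
    [0, 0, 0, 0, 0, 0, 40],
  ],
)

```text
clock: 8.03
tcp_pos: [0.5682, 0.0621, 0.0212]
ee_rot: [[0.902, 0.433, 0.004], [0.433, -0.902, -0.001], [0.003, 0.002, -1.0]]
force: [-0.4, 1.2, 0.2]
width: 0.0482
```

```bash
python3 - <<'E'
from h import *
togo(jg(.105,0,.0165),YAW)
E
```

```text
t 8.03 tcp [0.5682 0.0621 0.0212] F [-0.4  1.2  0.2] w 0.0482 TOGO rot [ 0.0023 -0.0031 -0.0011] shift [-1.5 -1.1  4.7]
```

Emit:
servo_tool(
  moves=[
    [0.002, -0.003, 0, -0.8, -0.6, 1.5, 40],
    [0, 0, 0, 0, 0, 1.5, 40],
    [0, 0, 0, 0, 0, 1, 40],
  ],
)

```text
clock: 8.28
tcp_pos: [0.5674, 0.0623, 0.0171]
ee_rot: [[0.902, 0.433, 0.0], [0.433, -0.902, -0.0], [0.0, 0.0, -1.0]]
force: [-0.6, 0.7, -0.6]
width: 0.0486
```

```bash
python3 - <<'E'
from h import *
togo(jg(.105,0,.0165),YAW)
E
```

```text
t 8.28 tcp [0.5674 0.0623 0.0171] F [-0.6  0.7 -0.6] w 0.0486 TOGO rot [ 0.0004 -0.0003 -0.001 ] shift [-0.9 -0.6  0.6]
```

Emit:
servo_tool(
  moves=[
    [0, 0, 0, -0.5, -0.3, 0.8, 40],
    [0, 0, 0, 0, 0, 0.8, 40],
  ],
)

```text
clock: 8.45
tcp_pos: [0.567, 0.0624, 0.0162]
ee_rot: [[0.901, 0.433, 0.001], [0.433, -0.901, -0.0], [0.001, 0.001, -1.0]]
force: [-3.7, -0.4, 14.3]
width: 0.0482
```

```bash
python3 - <<'E'
from h import *
togo(jg(.105,0,.0165),YAW)
E
```

```text
t 8.45 tcp [0.567  0.0624 0.0162] F [-3.7 -0.4 14.3] w 0.0482 TOGO rot [ 0.0007 -0.0007 -0.001 ] shift [-0.5 -0.4 -0.3]
```

The house touches the bed, so I'll release it and rise.

Emit:
servo_tool(
  moves=[
    [0, 0, 0, 0, 0, 0, 75],
    [0, 0, 0, 0, 0, 0, 75],
    [0, 0, 0, 0, 0, 0, 75],
    [0, 0, 0, 0, 0, 0, 75],
    [0, 0, 0, 0, 0, -3, 75],
    [0, 0, 0, 0, 0, -15, 75],
    [0, 0, 0, 0, 0, -20, 75],
    [0, 0, 0, 0, 0, -15, 75],
    [0, 0, 0, -15, 0, 0, 40],
    [0, 0, 0, -20, 0, 0, 10],
    [0, 0, 0, -15, 0, 0, 0],
    [0, 0, 0, 0, 0, 0, 0],
    [0, 0, 0, 0, 0, 0, 0],
  ],
)

```text
clock: 9.53
tcp_pos: [0.5215, 0.0404, 0.0731]
ee_rot: [[0.901, 0.433, 0.003], [0.433, -0.901, -0.0], [0.003, 0.002, -1.0]]
force: [0.0, -0.2, 0.1]
width: 0.0143
```

```bash
python3 - <<'E'
from h import *
togo(jg(.165,0,.017),YAW)
c=cam("wrist");p,d=eyes.get_image("wrist");cv2.imwrite("pics/w7.png",p[:,:,::-1])
q,f=fit_house(p,"wrist",c,np.r_[jg(.097,0,0)[:2],np.radians(YAW)],zb=.012);print(q[:2].round(4),jigc(q),np.degrees(q[2]),f)
E
```

```text
t 9.53 tcp [0.5215 0.0404 0.0731] F [ 0.  -0.2  0.1] w 0.0143 TOGO rot [ 0.0018 -0.0027 -0.0004] shift [-10.1  -0.5  56.1]
[0.5764 0.067 ] [-94.04586389  -0.27914135] 25.953428485122792 0.031087615473441108
```

View pics/w7.png

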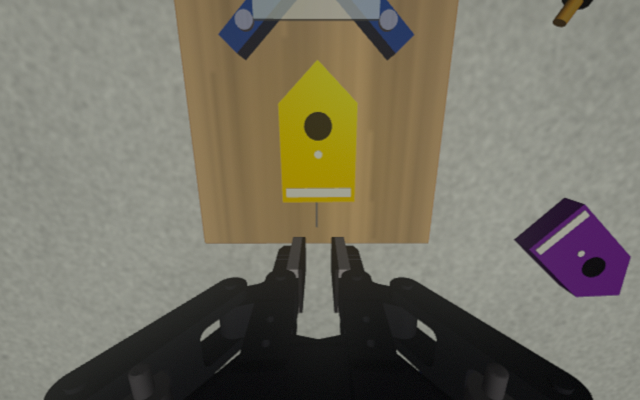

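The house lies flat and straight, its tip about 49 mm short of the corner and clear of the plate. I'll go down behind it with closed fingers.

Emit:
servo_tool(
  moves=[
    [0.002, -0.003, 0, -6, -0.5, 0, 0],
    [0, 0, 0, -4, 0, 10, 0],
    [0, 0, 0, 0, 0, 15, 0],
    [0, 0, 0, 0, 0, 12, 0],
    [0, 0, 0, 0, 0, 6, 0],
    [0, 0, 0, 0, 0, 0, 0],
    [0, 0, 0, 0, 0, 0, 0],
  ],
)

```text
clock: 10.17
tcp_pos: [0.5159, 0.0371, 0.029]
ee_rot: [[0.9, 0.435, 0.002], [0.435, -0.9, -0.0], [0.002, 0.001, -1.0]]
force: [-0.1, -0.6, 1.0]
width: -0.0001
```

```bash
python3 - <<'E'
from h import *
togo(jg(.165,0,.017),YAW)
E
```

```text
t 10.17 tcp [0.5159 0.0371 0.029 ] F [-0.1 -0.6  1. ] w -0.0001 TOGO rot [ 0.0011 -0.0022  0.0017] shift [-3.6 -1.  12. ]
```

Emit:
servo_tool(
  moves=[
    [0.001, -0.002, 0.001, -2, -0.6, 3, 0],
    [0, 0, 0, -1, 0, 4, 0],
    [0, 0, 0, 0, 0, 3, 0],
    [0, 0, 0, 0, 0, 0, 0],
    [0, 0, 0, 0, 0, 0, 0],
  ],
)

```text
clock: 10.58
tcp_pos: [0.5142, 0.0363, 0.0196]
ee_rot: [[0.901, 0.435, 0.003], [0.435, -0.901, -0.0], [0.002, 0.002, -1.0]]
force: [-0.8, 0.5, 1.0]
width: 0.0002
```

```bash
python3 - <<'E'
from h import *
togo(jg(.165,0,.017),YAW)
c=cam("wrist");p,d=eyes.get_image("wrist");cv2.imwrite("pics/w8.png",p[:,:,::-1])
q,f=fit_house(p,"wrist",c,np.r_[jg(.097,0,0)[:2],np.radians(YAW)],zb=.012);print(q[:2].round(4),jigc(q),np.degrees(q[2]),f)
print(jigc(robot.get_state()["tcp_pos"]))
E
```

```text
t 10.58 tcp [0.5142 0.0363 0.0196] F [-0.8  0.5  1. ] w 0.0002 TOGO rot [ 0.0015 -0.0022  0.0011] shift [-1.7 -0.9  2.6]
[0.5764 0.067 ] [-93.99163273  -0.29840552] 26.16887696610375 0.027107137267177964
[-163.32317092   -0.91909115]
```

View pics/w8.png

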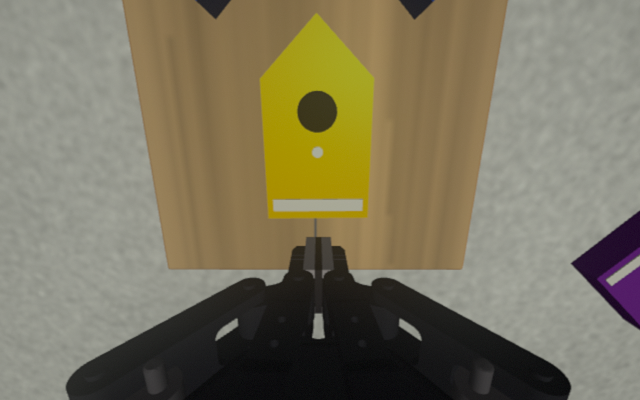

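The fingers are closed 13 mm behind the back end and centred on it. I'll approach and push slowly.

Emit:
servo_tool(
  moves=[
    [0.001, -0.002, 0, 3, -0.5, 1, 0],
    [0, 0, 0, 3, 0, 0.5, 0],
    [0, 0, 0, 3, 0, 0, 0],
    [0, 0, 0, 2, 0, 0, 0],
    [0, 0, 0, 1.5, 0, 0, 0],
    [0, 0, 0, 1.5, 0, 0, 0],
    [0, 0, 0, 1.5, 0, 0, 0],
    [0, 0, 0, 1.5, 0, 0, 0],
    [0, 0, 0, 1.5, 0, 0, 0],
    [0, 0, 0, 1.5, 0, 0, 0],
  ],
)

```text
clock: 11.47
tcp_pos: [0.5342, 0.0464, 0.0186]
ee_rot: [[0.901, 0.435, 0.001], [0.435, -0.901, -0.001], [0.001, 0.001, -1.0]]
force: [-0.4, 0.1, 0.6]
width: -0.0001
```

```bash
python3 - <<'E'
from h import *
togo(jg(.120,0,.019),YAW)
print(jigc(robot.get_state()["tcp_pos"]))
E
```

```text
t 11.47 tcp [0.5342 0.0464 0.0186] F [-0.4  0.1  0.6] w -0.0001 TOGO rot [ 0.001  -0.0006  0.0012] shift [21.  -0.5 -0.4]
[-140.96272092   -0.52674705]
```

Emit:
servo_tool(
  moves=[
    [0, 0, 0, 2, -0.3, 0, 0],
    [0, 0, 0, 2, 0, 0, 0],
    [0, 0, 0, 2, 0, 0, 0],
    [0, 0, 0, 2, 0, 0, 0],
    [0, 0, 0, 2, 0, 0, 0],
    [0, 0, 0, 2, 0, 0, 0],
    [0, 0, 0, 2, 0, 0, 0],
    [0, 0, 0, 2, 0, 0, 0],
    [0, 0, 0, 2, 0, 0, 0],
    [0, 0, 0, 2, 0, 0, 0],
    [0, 0, 0, 1, 0, 0, 0],
  ],
)

```text
clock: 12.38
tcp_pos: [0.5551, 0.0568, 0.0186]
ee_rot: [[0.901, 0.435, 0.001], [0.435, -0.901, -0.001], [0.001, 0.001, -1.0]]
force: [-0.3, -0.4, 0.7]
width: -0.0
```

```bash
python3 - <<'E'
from h import *
togo(jg(.10,0,.019),YAW)
print(jigc(robot.get_state()["tcp_pos"]))
c=cam("wrist");p,d=eyes.get_image("wrist");cv2.imwrite("pics/w9.png",p[:,:,::-1])
E
```

```text
t 12.38 tcp [0.5551 0.0568 0.0186] F [-0.3 -0.4  0.7] w -0.0 TOGO rot [ 0.0009 -0.0005  0.0011] shift [17.6 -0.2 -0.4]
[-117.63984332   -0.17807799]
```

View pics/w9.png

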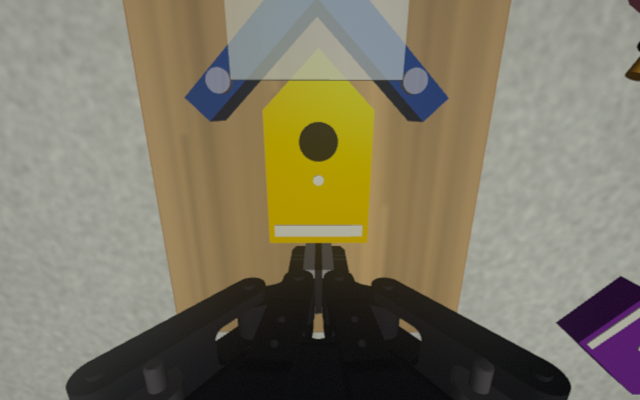

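The tip is at (318,48) under the plate and the V's vertex is near (317,18), so I'll slow down.

Emit:
servo_tool(
  moves=[
    [0, 0, 0, 1, 0, 0, 0],
    [0, 0, 0, 1, 0, 0, 0],
    [0, 0, 0, 1, 0, 0, 0],
    [0, 0, 0, 1, 0, 0, 0],
    [0, 0, 0, 1, 0, 0, 0],
    [0, 0, 0, 1, 0, 0, 0],
    [0, 0, 0, 1, 0, 0, 0],
    [0, 0, 0, 1, 0, 0, 0],
  ],
)

```text
clock: 13.1
tcp_pos: [0.5627, 0.0606, 0.0185]
ee_rot: [[0.901, 0.435, 0.0], [0.435, -0.901, -0.001], [0.0, 0.001, -1.0]]
force: [-0.5, 0.1, -0.0]
width: -0.0002
```

```bash
python3 - <<'E'
from h import *
togo(jg(.10,0,.019),YAW)
print(jigc(robot.get_state()["tcp_pos"]))
c=cam("wrist");p,d=eyes.get_image("wrist");cv2.imwrite("pics/w10.png",cv2.resize(p[:260,140:500],None,fx=2,fy=2,interpolation=cv2.INTER_CUBIC)[:,:,::-1])
E
```

```text
t 13.1 tcp [0.5627 0.0606 0.0185] F [-0.5  0.1 -0. ] w -0.0002 TOGO rot [ 0.0007 -0.0001  0.0011] shift [ 9.1 -0.1 -0.5]
[-1.09111107e+02 -7.46980534e-02]
```

View pics/w10.png

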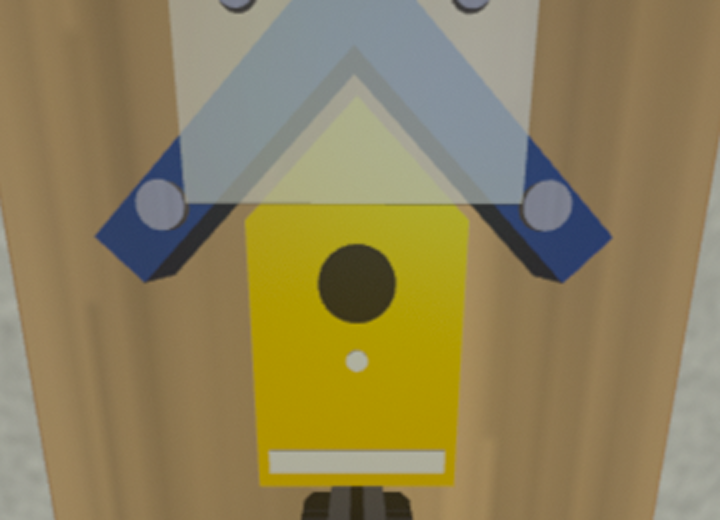

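About 4–5 mm to go.

Emit:
servo_tool(
  moves=[
    [0, 0, 0, 0.6, 0, 0, 0],
    [0, 0, 0, 0.6, 0, 0, 0],
    [0, 0, 0, 0.6, 0, 0, 0],
    [0, 0, 0, 0.5, 0, 0, 0],
    [0, 0, 0, 0.5, 0, 0, 0],
  ],
)

```text
clock: 13.57
tcp_pos: [0.5656, 0.062, 0.0185]
ee_rot: [[0.901, 0.435, 0.0], [0.435, -0.901, -0.001], [0.0, 0.001, -1.0]]
force: [0.5, -0.2, 0.0]
width: 0.0003
```

```bash
python3 - <<'E'
from h import *
togo(jg(.10,0,.019),YAW)
s=robot.get_state();print(jigc(s["tcp_pos"]),s["force"][:2]@U)
c=cam("wrist");p,d=eyes.get_image("wrist");cv2.imwrite("pics/w11.png",cv2.resize(p[:260,140:500],None,fx=2,fy=2,interpolation=cv2.INTER_CUBIC)[:,:,::-1])
E
```

```text
t 13.57 tcp [0.5656 0.062  0.0185] F [ 0.5 -0.2  0. ] w 0.0003 TOGO rot [ 0.0007 -0.0002  0.0011] shift [ 5.9 -0.1 -0.5]
[-1.05905564e+02 -8.41525618e-02] 0.3104182296116569
```

View pics/w11.png

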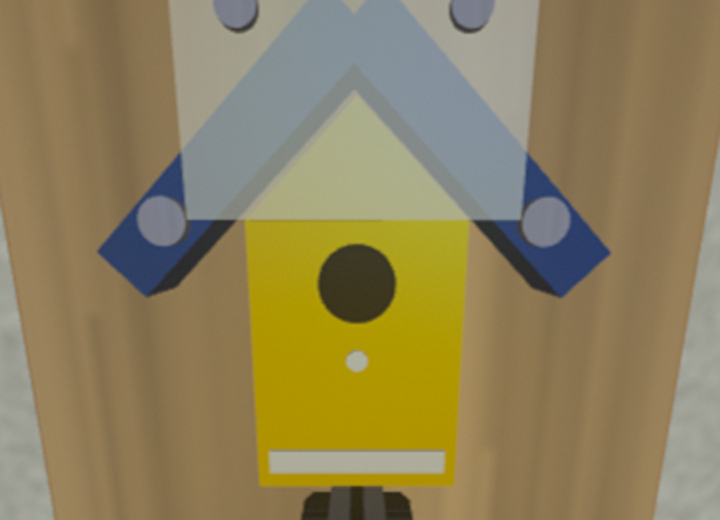

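The right side is nearly touching and a thin gap remains on the left. I'll take very small steps now.

Emit:
servo_tool(
  moves=[
    [0, 0, 0, 0.3, 0, 0, 0],
    [0, 0, 0, 0.3, 0, 0, 0],
    [0, 0, 0, 0.3, 0, 0, 0],
  ],
)

```text
clock: 13.87
tcp_pos: [0.5665, 0.0625, 0.0185]
ee_rot: [[0.901, 0.435, 0.001], [0.435, -0.901, -0.001], [0.0, 0.001, -1.0]]
force: [-0.8, -0.1, -0.1]
width: 0.0004
```

```bash
cat > st.py <<'E'
from h import *
s=robot.get_state();R=s["ee_rot"];F=s["force"]
print(round(s["clock"],2),"jig",jigc(s["tcp_pos"]).round(2),"z",round(s["tcp_pos"][2]*1000,2),"F fwd/lat/up",(F[:2]@U).round(2),(F[:2]@V).round(2),F[2].round(2),"T",s["torque"].round(2))
E
python3 st.py
```

```text
13.87 jig [-1.0487e+02 -6.0000e-02] z 18.51 F fwd/lat/up -0.82 0.23 -0.1 T [-0.06  0.08 -0.01]
```

Emit:
servo_tool(
  moves=[
    [0, 0, 0, 0.3, 0, 0, 0],
    [0, 0, 0, 0.3, 0, 0, 0],
    [0, 0, 0, 0.2, 0, 0, 0],
  ],
)

```text
clock: 14.12
tcp_pos: [0.5673, 0.0628, 0.0185]
ee_rot: [[0.901, 0.435, 0.0], [0.435, -0.901, -0.001], [0.0, 0.001, -1.0]]
force: [-0.7, -0.2, -0.2]
width: -0.0002
```

```bash
python3 st.py
```

```text
14.12 jig [-1.0403e+02 -9.0000e-02] z 18.5 F fwd/lat/up -0.69 0.15 -0.2 T [-0.03  0.08 -0.02]
```

Emit:
servo_tool(
  moves=[
    [0, 0, 0, 0.3, 0, 0, 0],
    [0, 0, 0, 0.3, 0, 0, 0],
  ],
)

```text
clock: 14.28
tcp_pos: [0.5679, 0.0631, 0.0185]
ee_rot: [[0.901, 0.435, 0.0], [0.435, -0.901, -0.001], [0.0, 0.001, -1.0]]
force: [0.2, 0.2, -0.1]
width: 0.0001
```

```bash
python3 st.py;python3 - <<'E'
from h import *
c=cam("wrist");p,d=eyes.get_image("wrist");cv2.imwrite("pics/w12.png",cv2.resize(p[:260,140:500],None,fx=2,fy=2,interpolation=cv2.INTER_CUBIC)[:,:,::-1])
E
```

```text
14.28 jig [-1.0338e+02 -5.0000e-02] z 18.52 F fwd/lat/up 0.22 0.1 -0.07 T [-0.03  0.1  -0.02]
```

View pics/w12.png

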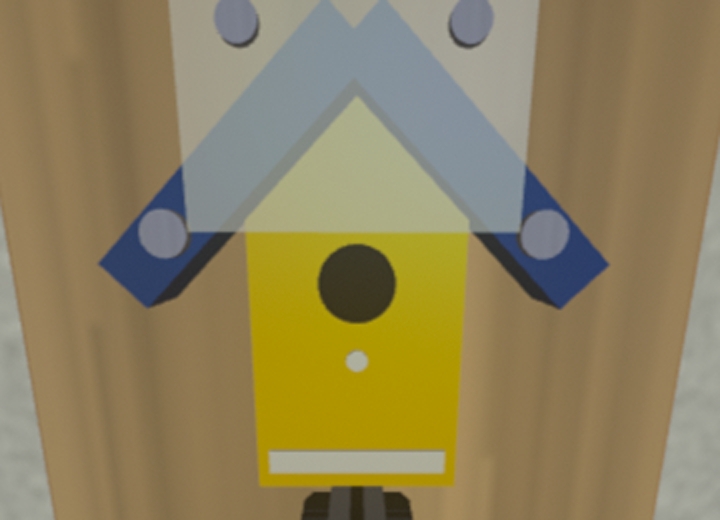

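Emit:
servo_tool(
  moves=[
    [0, 0, 0, 0.3, 0, 0, 0],
    [0, 0, 0, 0.3, 0, 0, 0],
    [0, 0, 0, 0.2, 0, 0, 0],
  ],
)

```text
clock: 14.58
tcp_pos: [0.5687, 0.0635, 0.0185]
ee_rot: [[0.901, 0.435, 0.001], [0.435, -0.901, -0.001], [0.0, 0.001, -1.0]]
force: [0.4, 0.3, -0.0]
width: 0.0001
```

```bash
python3 st.py
```

```text
14.58 jig [-1.0245e+02 -8.0000e-02] z 18.49 F fwd/lat/up 0.5 0.07 -0.01 T [-0.02  0.09  0.03]
```

Emit:
servo_tool(
  moves=[
    [0, 0, 0, 0.2, 0, 0, 0],
    [0, 0, 0, 0.2, 0, 0, 0],
    [0, 0, 0, 0.2, 0, 0, 0],
  ],
)

```text
clock: 14.83
tcp_pos: [0.5693, 0.0638, 0.0185]
ee_rot: [[0.901, 0.435, 0.001], [0.435, -0.901, -0.001], [0.0, 0.001, -1.0]]
force: [0.0, 0.1, 0.4]
width: -0.0001
```

```bash
python3 st.py
```

```text
14.83 jig [-1.0179e+02 -6.0000e-02] z 18.51 F fwd/lat/up 0.06 0.03 0.35 T [-0.04  0.05 -0.01]
```

Emit:
servo_tool(
  moves=[
    [0, 0, 0, 0.2, 0, 0, 0],
    [0, 0, 0, 0.2, 0, 0, 0],
    [0, 0, 0, 0.2, 0, 0, 0],
  ],
)

```text
clock: 15.08
tcp_pos: [0.5695, 0.0639, 0.0185]
ee_rot: [[0.901, 0.435, -0.0], [0.435, -0.901, -0.001], [-0.001, 0.001, -1.0]]
force: [-1.3, -0.8, 0.7]
width: 0.0001
```

```bash
python3 st.py
```

```text
15.08 jig [-1.0155e+02 -4.0000e-02] z 18.5 F fwd/lat/up -1.56 -0.15 0.68 T [-0.15  0.23  0.04]
```

Contact has begun at -1.6 N.

Emit:
servo_tool(
  moves=[
    [0, 0, 0, 0.2, 0, 0, 0],
    [0, 0, 0, 0.2, 0, 0, 0],
  ],
)

```text
clock: 15.25
tcp_pos: [0.5695, 0.0639, 0.0185]
ee_rot: [[0.901, 0.435, -0.001], [0.435, -0.901, -0.001], [-0.001, 0.001, -1.0]]
force: [-2.1, -0.4, 0.9]
width: 0.0003
```

```bash
python3 st.py;python3 - <<'E'
from h import *
c=cam("wrist");p,d=eyes.get_image("wrist");cv2.imwrite("pics/w13.png",cv2.resize(p[:260,140:500],None,fx=2,fy=2,interpolation=cv2.INTER_CUBIC)[:,:,::-1])
E
python3 st.py
```

```text
15.25 jig [-1.0154e+02 -6.0000e-02] z 18.5 F fwd/lat/up -2.04 0.54 0.87 T [-0.19  0.2   0.01]
15.3 jig [-1.0156e+02 -2.0000e-02] z 18.5 F fwd/lat/up -1.7 0.29 2.14 T [-0.15  0.25 -0.04]
```

View pics/w13.png

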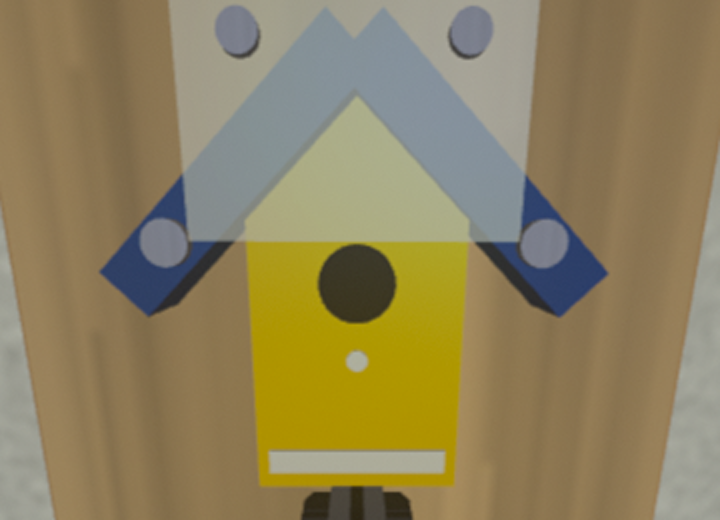

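Force follows the commanded step, about 10 N per mm. I'll ramp up gently with a slight upward give.

Emit:
servo_tool(
  moves=[
    [0, 0, 0, 0.3, 0, -0.1, 0],
    [0, 0, 0, 0.4, 0, -0.1, 0],
    [0, 0, 0, 0.5, 0, -0.1, 0],
  ],
)

```text
clock: 15.55
tcp_pos: [0.5696, 0.0644, 0.0185]
ee_rot: [[0.9, 0.435, -0.003], [0.435, -0.901, -0.001], [-0.003, -0.0, -1.0]]
force: [-1.5, -1.2, 1.2]
width: -0.0001
```

```bash
python3 st.py
```

```text
15.55 jig [-101.25    0.33] z 18.51 F fwd/lat/up -1.88 -0.44 1.21 T [-0.22  0.48 -0.  ]
```

Emit:
servo_tool(
  moves=[
    [0, 0.001, 0, 0.5, 0, -0.1, 0],
    [0, 0.001, 0, 0.5, 0, -0.1, 0],
    [0, 0, 0, 0.5, 0, -0.1, 0],
  ],
)

```text
clock: 15.8
tcp_pos: [0.5698, 0.0649, 0.0185]
ee_rot: [[0.9, 0.435, -0.004], [0.435, -0.9, -0.001], [-0.004, -0.001, -1.0]]
force: [-3.5, -3.0, 1.6]
width: 0.0003
```

```bash
python3 st.py
```

```text
15.8 jig [-100.86    0.74] z 18.53 F fwd/lat/up -4.44 -1.14 1.56 T [-0.44  0.58 -0.02]
```

It is sliding along the right guide towards the centre. I'll continue and let it go sideways (-y in tool axes).

Emit:
servo_tool(
  moves=[
    [0, 0.001, 0, 0.5, -0.15, -0.1, 0],
    [0, 0.001, 0, 0.5, -0.15, -0.1, 0],
    [0, 0.001, 0, 0.5, -0.15, -0.1, 0],
  ],
)

```text
clock: 16.05
tcp_pos: [0.5698, 0.0649, 0.0185]
ee_rot: [[0.9, 0.436, -0.004], [0.436, -0.9, -0.001], [-0.004, -0.001, -1.0]]
force: [-4.4, -4.2, 2.1]
width: 0.0003
```

```bash
python3 st.py;python3 - <<'E'
from h import *
c=cam("wrist");p,d=eyes.get_image("wrist");cv2.imwrite("pics/w14.png",cv2.resize(p[:260,140:500],None,fx=2,fy=2,interpolation=cv2.INTER_CUBIC)[:,:,::-1])
E
python3 st.py
```

```text
16.05 jig [-100.87    0.76] z 18.53 F fwd/lat/up -5.83 -1.9 2.07 T [-0.54  0.57  0.  ]
16.1 jig [-100.86    0.76] z 18.51 F fwd/lat/up -5.23 -1.54 2.12 T [-0.57  0.6  -0.01]
```

View pics/w14.png

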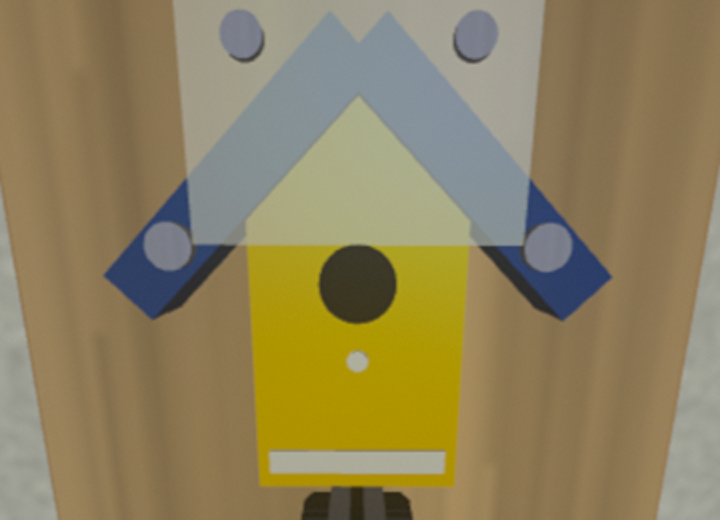

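The roof sits evenly in both guides. I'll remove the side and down forces and ramp up.

Emit:
servo_tool(
  moves=[
    [0, 0, 0, 0.6, 0.1, -0.35, 0],
    [0, 0, 0, 0.7, 0.1, -0.35, 0],
    [0, 0, 0, 0.7, 0, -0.3, 0],
  ],
)

```text
clock: 16.35
tcp_pos: [0.5698, 0.065, 0.0186]
ee_rot: [[0.9, 0.436, -0.008], [0.436, -0.9, -0.002], [-0.008, -0.002, -1.0]]
force: [-4.2, -4.0, 1.8]
width: -0.0002
```

```bash
python3 st.py
```

```text
16.35 jig [-100.88    0.79] z 18.55 F fwd/lat/up -5.48 -1.76 1.78 T [-0.7   0.69 -0.03]
```

Emit:
servo_tool(
  moves=[
    [-0.001, 0.003, 0, 0.7, 0.25, -0.5, 0],
    [-0.001, 0.003, 0, 0.7, 0.25, -0.5, 0],
  ],
)

```text
clock: 16.52
tcp_pos: [0.5698, 0.0649, 0.0187]
ee_rot: [[0.9, 0.436, -0.005], [0.436, -0.9, -0.001], [-0.005, -0.001, -1.0]]
force: [-4.6, -2.7, -0.2]
width: -0.0002
```

```bash
python3 st.py; python3 -c "
from h import *
togo(jg(.1,0,.0186),YAW)"
```

```text
16.52 jig [-100.84    0.75] z 18.65 F fwd/lat/up -5.3 -0.46 -0.24 T [-0.44  0.68 -0.07]
t 16.52 tcp [0.5698 0.0649 0.0187] F [-4.6 -2.7 -0.2] w -0.0002 TOGO rot [-0.0014  0.0054  0.0023] shift [0.8 0.7 0. ]
```

Emit:
servo_tool(
  moves=[
    [-0.001, 0.002, 0, 0.8, 0.2, -0.3, 0],
    [0, 0.002, 0, 1.0, 0.2, -0.3, 0],
    [0, 0.002, 0, 1.1, 0.2, -0.3, 0],
  ],
)

```text
clock: 16.77
tcp_pos: [0.5698, 0.065, 0.0185]
ee_rot: [[0.9, 0.436, -0.006], [0.436, -0.9, -0.001], [-0.006, -0.002, -1.0]]
force: [-6.1, -4.3, 3.1]
width: -0.0002
```

```bash
python3 st.py; python3 -c "
from h import *
togo(jg(.1,0,.0186),YAW)"
```

```text
16.77 jig [-100.84    0.8 ] z 18.52 F fwd/lat/up -7.4 -1.26 3.09 T [-0.73  1.04 -0.02]
t 16.77 tcp [0.5698 0.065  0.0185] F [-6.1 -4.3  3.1] w -0.0002 TOGO rot [-0.0021  0.0056  0.0029] shift [ 0.8  0.8 -0.1]
```

Emit:
servo_tool(
  moves=[
    [-0.001, 0.002, 0, 1.2, 0.35, -0.7, 0],
    [0, 0.002, 0, 1.3, 0.35, -0.7, 0],
    [0, 0.002, 0, 1.4, 0.35, -0.7, 0],
  ],
)

```text
clock: 17.02
tcp_pos: [0.5698, 0.065, 0.0188]
ee_rot: [[0.9, 0.437, -0.009], [0.437, -0.9, 0.0], [-0.008, -0.004, -1.0]]
force: [-5.9, -3.8, -0.6]
width: -0.0003
```

```bash
python3 st.py; python3 -c "
from h import *
togo(jg(.1,0,.0186),YAW)"
```

```text
17.02 jig [-100.85    0.81] z 18.85 F fwd/lat/up -7.01 -0.88 -0.62 T [-0.66  0.93  0.01]
t 17.02 tcp [0.5698 0.065  0.0188] F [-5.9 -3.8 -0.6] w -0.0003 TOGO rot [-0.004   0.0079  0.0034] shift [0.9 0.8 0.2]
```

Emit:
servo_tool(
  moves=[
    [-0.002, 0.005, 0.001, 1.4, 0.35, -0.6, 0],
    [-0.001, 0.005, 0.001, 1.4, 0.35, -0.6, 0],
    [-0.001, 0.005, 0, 1.4, 0.35, -0.6, 0],
  ],
)

```text
clock: 17.27
tcp_pos: [0.5698, 0.065, 0.0186]
ee_rot: [[0.9, 0.435, -0.003], [0.435, -0.9, 0.002], [-0.002, -0.003, -1.0]]
force: [-6.0, -3.8, 1.1]
width: -0.0003
```

```bash
python3 st.py; python3 -c "
from h import *
togo(jg(.1,0,.0186),YAW)"
```

```text
17.27 jig [-100.81    0.79] z 18.59 F fwd/lat/up -7.08 -0.76 1.07 T [-0.72  0.96 -0.02]
t 17.27 tcp [0.5698 0.065  0.0186] F [-6.  -3.8  1.1] w -0.0003 TOGO rot [-0.0029  0.0018  0.002 ] shift [ 0.8  0.8 -0. ]
```

Emit:
servo_tool(
  moves=[
    [-0.001, 0.003, 0.001, 1.7, 0.5, -0.8, 0],
    [-0.001, 0.003, 0.001, 2.0, 0.5, -0.9, 0],
  ],
)

```text
clock: 17.43
tcp_pos: [0.5698, 0.065, 0.0187]
ee_rot: [[0.901, 0.434, -0.005], [0.434, -0.901, 0.002], [-0.003, -0.004, -1.0]]
force: [-7.6, -5.6, -0.3]
width: -0.0001
```

```bash
python3 st.py; python3 -c "
from h import *
togo(jg(.1,0,.0186),YAW)"
```

```text
17.43 jig [-100.82    0.82] z 18.67 F fwd/lat/up -9.25 -1.72 -0.34 T [-0.87  1.19 -0.02]
t 17.43 tcp [0.5698 0.065  0.0187] F [-7.6 -5.6 -0.3] w -0.0001 TOGO rot [-0.0036  0.0034  0.0004] shift [0.8 0.8 0.1]
```

Emit:
servo_tool(
  moves=[
    [-0.001, 0.003, 0, 2, 0.8, -0.8, 0],
    [-0.001, 0.003, 0, 2, 0.8, -0.8, 0],
    [-0.001, 0.003, 0, 2, 0.8, -0.8, 0],
  ],
)

```text
clock: 17.68
tcp_pos: [0.5698, 0.065, 0.0185]
ee_rot: [[0.901, 0.435, -0.009], [0.435, -0.901, 0.002], [-0.007, -0.006, -1.0]]
force: [-7.9, -3.5, 2.0]
width: 0.0002
```

```bash
python3 st.py; python3 -c "
from h import *
togo(jg(.1,0,.0186),YAW)"
```

```text
17.68 jig [-100.84    0.78] z 18.54 F fwd/lat/up -8.67 0.26 2.03 T [-0.6   1.2  -0.04]
t 17.68 tcp [0.5698 0.065  0.0185] F [-7.9 -3.5  2. ] w 0.0002 TOGO rot [-0.006   0.0073  0.0011] shift [ 0.8  0.8 -0.1]
```

Emit:
servo_tool(
  moves=[
    [-0.003, 0.006, 0, 2.1, 0.65, -1.1, 0],
    [-0.003, 0.005, 0, 2.1, 0.65, -1.1, 0],
    [-0.002, 0.005, 0, 2.1, 0.65, -1, 0],
    [-0.002, 0.005, 0, 2.1, 0.65, -1, 0],
  ],
)

```text
clock: 18.02
tcp_pos: [0.5698, 0.065, 0.0189]
ee_rot: [[0.9, 0.436, -0.005], [0.436, -0.9, 0.0], [-0.004, -0.002, -1.0]]
force: [-6.8, -4.8, -0.9]
width: -0.0
```

```bash
python3 st.py; python3 -c "
from h import *
togo(jg(.1,0,.0186),YAW)"
```

```text
18.02 jig [-100.82    0.8 ] z 18.85 F fwd/lat/up -8.25 -1.37 -0.85 T [-0.78  1.09  0.02]
t 18.02 tcp [0.5698 0.065  0.0189] F [-6.8 -4.8 -0.9] w -0.0 TOGO rot [-0.0024  0.004   0.0023] shift [0.8 0.8 0.2]
```

Emit:
servo_tool(
  moves=[
    [-0.002, 0.005, 0.001, 2.5, 0.85, -0.9, 0],
    [-0.002, 0.005, 0, 2.5, 0.85, -1, 0],
    [-0.002, 0.005, 0, 2.5, 0.85, -1, 0],
  ],
)

```text
clock: 18.27
tcp_pos: [0.5698, 0.0649, 0.0186]
ee_rot: [[0.9, 0.436, -0.005], [0.436, -0.9, 0.0], [-0.005, -0.002, -1.0]]
force: [-7.3, -4.4, 0.6]
width: -0.0002
```

```bash
python3 st.py; python3 -c "
from h import *
togo(jg(.1,0,.0186),YAW)"
```

```text
18.27 jig [-100.8     0.74] z 18.58 F fwd/lat/up -8.46 -0.8 0.57 T [-0.78  1.33  0.07]
t 18.27 tcp [0.5698 0.0649 0.0186] F [-7.3 -4.4  0.6] w -0.0002 TOGO rot [-0.0023  0.0048  0.0024] shift [ 0.8  0.7 -0. ]
```

Emit:
servo_tool(
  moves=[
    [-0.002, 0.005, 0.001, 2.8, 1, -1.1, 0],
    [-0.002, 0.005, 0.001, 3, 1, -1.1, 0],
    [-0.002, 0.005, 0, 3, 1, -1.1, 0],
  ],
)

```text
clock: 18.52
tcp_pos: [0.5698, 0.065, 0.0186]
ee_rot: [[0.9, 0.435, -0.009], [0.435, -0.9, -0.001], [-0.008, -0.003, -1.0]]
force: [-10.0, -5.2, 2.1]
width: 0.0001
```

```bash
python3 st.py; python3 -c "
from h import *
togo(jg(.1,0,.0186),YAW)"
```

```text
18.52 jig [-100.82    0.78] z 18.57 F fwd/lat/up -11.25 -0.34 2.1 T [-0.88  1.55 -0.04]
t 18.52 tcp [0.5698 0.065  0.0186] F [-10.   -5.2   2.1] w 0.0001 TOGO rot [-0.0033  0.0083  0.0017] shift [ 0.8  0.8 -0. ]
```

11.3 N forward with almost no lateral force. I'll hold here in short batches.

Emit:
servo_tool(
  moves=[
    [-0.003, 0.007, 0.001, 2.7, 0.9, -1.3, 0],
    [-0.002, 0.006, 0.001, 2.7, 0.9, -1.3, 0],
    [-0.002, 0.006, 0, 2.7, 0.9, -1.3, 0],
    [-0.002, 0.006, 0, 2.7, 0.9, -1.2, 0],
  ],
)

```text
clock: 18.85
tcp_pos: [0.5698, 0.065, 0.0189]
ee_rot: [[0.901, 0.435, -0.007], [0.435, -0.901, 0.0], [-0.006, -0.003, -1.0]]
force: [-8.3, -4.4, -0.8]
width: 0.0001
```

```bash
python3 st.py; python3 -c "
from h import *
togo(jg(.1,0,.0186),YAW)"
```

```text
18.85 jig [-100.8    0.8] z 18.85 F fwd/lat/up -9.41 -0.39 -0.79 T [-0.82  1.32 -0.02]
t 18.85 tcp [0.5698 0.065  0.0189] F [-8.3 -4.4 -0.8] w 0.0001 TOGO rot [-0.0029  0.006   0.0011] shift [0.8 0.8 0.2]
```

Emit:
servo_tool(
  moves=[
    [-0.002, 0.005, 0, 2.8, 0.9, -1.1, 0],
    [-0.002, 0.005, 0, 2.8, 0.9, -1.1, 0],
    [-0.002, 0.006, 0, 2.8, 0.9, -1.1, 0],
    [-0.002, 0.006, 0, 2.8, 0.9, -1.2, 0],
    [-0.002, 0.006, 0, 2.8, 0.9, -1.2, 0],
  ],
)

```text
clock: 19.27
tcp_pos: [0.5698, 0.065, 0.0187]
ee_rot: [[0.9, 0.436, -0.008], [0.436, -0.9, 0.0], [-0.007, -0.004, -1.0]]
force: [-8.9, -5.6, -0.6]
width: -0.0003
```

```bash
python3 st.py; python3 -c "
from h import *
togo(jg(.1,0,.0186),YAW)"
```

```text
19.27 jig [-100.82    0.77] z 18.69 F fwd/lat/up -10.47 -1.22 -0.58 T [-0.88  1.42 -0.  ]
t 19.27 tcp [0.5698 0.065  0.0187] F [-8.9 -5.6 -0.6] w -0.0003 TOGO rot [-0.0038  0.0074  0.0031] shift [0.8 0.8 0.1]
```

Emit:
servo_tool(
  moves=[
    [-0.002, 0.006, 0.001, 2.8, 1.05, -1.1, 0],
    [-0.002, 0.006, 0.001, 2.8, 1.05, -1.15, 0],
    [-0.002, 0.006, 0.001, 2.8, 1.05, -1.15, 0],
    [-0.002, 0.006, 0, 2.8, 1.05, -1.15, 0],
    [-0.002, 0.006, 0, 2.8, 1.05, -1.15, 0],
    [-0.002, 0.006, 0, 2.8, 1.05, -1.15, 0],
  ],
)

```text
clock: 19.77
tcp_pos: [0.5698, 0.065, 0.0186]
ee_rot: [[0.9, 0.436, -0.009], [0.436, -0.9, 0.003], [-0.007, -0.006, -1.0]]
force: [-9.0, -4.6, 0.1]
width: 0.0002
```

```bash
python3 st.py; python3 -c "
from h import *
togo(jg(.1,0,.0186),YAW)"
```

```text
19.77 jig [-100.81    0.77] z 18.64 F fwd/lat/up -10.09 -0.29 0.1 T [-0.73  1.42 -0.  ]
t 19.77 tcp [0.5698 0.065  0.0186] F [-9.  -4.6  0.1] w 0.0002 TOGO rot [-0.0063  0.0066  0.0023] shift [0.8 0.8 0. ]
```

Steady: 10.1 N forward, -0.3 lateral, 0.1 vertical. I'll hold on for more than two further seconds.

Emit:
servo_tool(
  moves=[
    [-0.003, 0.006, 0.001, 2.8, 1.05, -1.15, 0],
    [-0.003, 0.006, 0.001, 2.8, 1.05, -1.15, 0],
    [-0.003, 0.006, 0, 2.8, 1.05, -1.15, 0],
    [-0.003, 0.006, 0, 2.8, 1.05, -1.15, 0],
    [-0.003, 0.006, 0, 2.8, 1.05, -1.15, 0],
    [-0.003, 0.006, 0, 2.8, 1.05, -1.15, 0],
    [-0.002, 0.006, 0, 2.8, 1.05, -1.15, 0],
    [-0.002, 0.006, 0, 2.8, 1.05, -1.15, 0],
    [-0.002, 0.006, 0, 2.8, 1.05, -1.15, 0],
  ],
)

```text
clock: 20.52
tcp_pos: [0.5698, 0.065, 0.0186]
ee_rot: [[0.899, 0.437, -0.006], [0.437, -0.899, 0.001], [-0.005, -0.004, -1.0]]
force: [-9.5, -3.6, 0.3]
width: -0.0003
```

```bash
python3 st.py; python3 -c "
from h import *
togo(jg(.1,0,.0186),YAW)"
```

```text
20.52 jig [-100.8     0.75] z 18.61 F fwd/lat/up -10.12 0.87 0.31 T [-0.77  1.49 -0.02]
t 20.52 tcp [0.5698 0.065  0.0186] F [-9.5 -3.6  0.3] w -0.0003 TOGO rot [-0.0035  0.0054  0.0037] shift [0.8 0.8 0. ]
```

Emit:
servo_tool(
  moves=[
    [-0.002, 0.006, 0.001, 2.8, 0.95, -1.15, 0],
    [-0.002, 0.006, 0.001, 2.8, 0.95, -1.15, 0],
    [-0.002, 0.006, 0.001, 2.8, 0.95, -1.15, 0],
    [-0.002, 0.006, 0.001, 2.8, 0.95, -1.15, 0],
    [-0.002, 0.006, 0, 2.8, 0.95, -1.15, 0],
    [-0.002, 0.006, 0, 2.8, 0.95, -1.15, 0],
    [-0.002, 0.006, 0, 2.8, 0.95, -1.15, 0],
    [-0.002, 0.006, 0, 2.8, 0.95, -1.15, 0],
    [-0.002, 0.006, 0, 2.8, 0.95, -1.15, 0],
    [-0.002, 0.006, 0, 2.8, 0.95, -1.15, 0],
  ],
)

```text
clock: 21.35
tcp_pos: [0.5698, 0.065, 0.0186]
ee_rot: [[0.9, 0.437, -0.006], [0.437, -0.9, 0.004], [-0.004, -0.006, -1.0]]
force: [-8.1, -4.8, 0.8]
width: -0.0002
```

```bash
python3 st.py; python3 -c "
from h import *
togo(jg(.1,0,.0186),YAW)"
```

```text
21.35 jig [-100.8     0.79] z 18.59 F fwd/lat/up -9.37 -0.86 0.8 T [-0.83  1.42 -0.02]
t 21.35 tcp [0.5698 0.065  0.0186] F [-8.1 -4.8  0.8] w -0.0002 TOGO rot [-0.006   0.004   0.0035] shift [ 0.8  0.8 -0. ]
```

Emit:
servo_tool(
  moves=[
    [-0.003, 0.006, 0.001, 2.85, 1, -1.15, 0],
    [-0.003, 0.006, 0.001, 2.85, 1, -1.15, 0],
    [-0.003, 0.006, 0.001, 2.85, 1, -1.15, 0],
    [-0.003, 0.006, 0.001, 2.85, 1, -1.15, 0],
    [-0.003, 0.006, 0, 2.85, 1, -1.15, 0],
    [-0.003, 0.006, 0, 2.85, 1, -1.15, 0],
    [-0.003, 0.006, 0, 2.85, 1, -1.15, 0],
    [-0.003, 0.006, 0, 2.85, 1, -1.15, 0],
    [-0.002, 0.006, 0, 2.85, 1, -1.15, 0],
    [-0.002, 0.006, 0, 2.85, 1, -1.15, 0],
    [-0.002, 0.006, 0, 2.85, 1, -1.15, 0],
    [-0.002, 0.006, 0, 2.85, 1, -1.15, 0],
  ],
)

```text
clock: 22.35
tcp_pos: [0.5699, 0.065, 0.0186]
ee_rot: [[0.899, 0.437, -0.004], [0.437, -0.899, -0.0], [-0.003, -0.002, -1.0]]
force: [-8.4, -5.4, -0.5]
width: 0.0002
```

```bash
python3 st.py; python3 -c "
from h import *
togo(jg(.1,0,.0186),YAW)
p,d=eyes.get_image('wrist');cv2.imwrite('pics/w15.png',cv2.resize(p[:260,140:500],None,fx=2,fy=2,interpolation=cv2.INTER_CUBIC)[:,:,::-1])"
```

```text
22.35 jig [-100.77    0.76] z 18.58 F fwd/lat/up -9.96 -1.21 -0.46 T [-0.8   1.51  0.04]
t 22.35 tcp [0.5699 0.065  0.0186] F [-8.4 -5.4 -0.5] w 0.0002 TOGO rot [-0.0016  0.0033  0.0042] shift [ 0.8  0.8 -0. ]
```

View pics/w15.png

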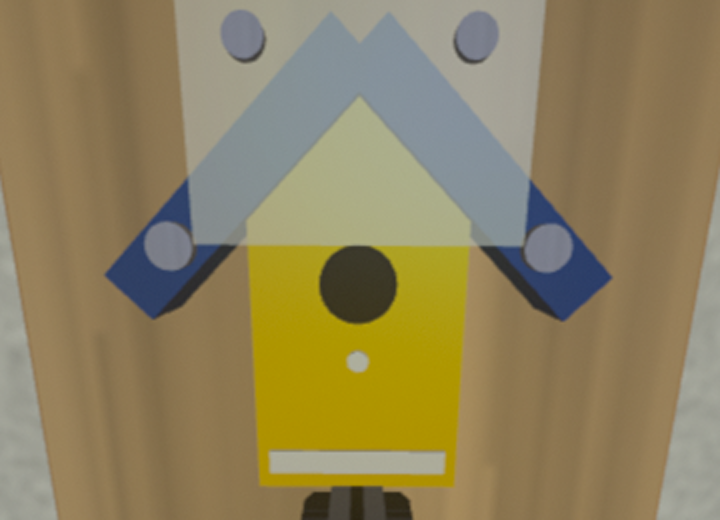

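It is seated in both guides and was held at about 10 N for nearly 4 s. I'll back straight away, then rise.

Emit:
servo_tool(
  moves=[
    [0, 0, 0, -1, 0, 0, 0],
    [0, 0, 0, -3, 0, 0, 0],
    [0, 0, 0, -8, 0, 0, 0],
    [0, 0, 0, -12, 0, 0, 0],
    [0, 0, 0, -12, 0, -2, 0],
    [0, 0, 0, -8, 0, -15, 0],
    [0, 0, 0, -5, 0, -30, 0],
    [0, 0, 0, -5, 0, -30, 0],
    [0, 0, 0, -5, 0, -30, 0],
    [0, 0, 0, 0, 0, 0, 0],
    [0, 0, 0, 0, 0, 0, 0],
  ],
)

```text
clock: 23.32
tcp_pos: [0.5186, 0.039, 0.1312]
ee_rot: [[0.9, 0.437, 0.014], [0.437, -0.9, 0.003], [0.014, 0.003, -1.0]]
force: [-0.6, 0.5, -0.8]
width: -0.0002
```

```bash
python3 st.py; python3 -c "
from h import *
p,d=eyes.get_image('wrist');cv2.imwrite('pics/w16.png',p[:,:,::-1])
p,d=eyes.get_image('top');cv2.imwrite('pics/top16.png',cv2.resize(p[40:240,190:480],None,fx=2.5,fy=2.5,interpolation=cv2.INTER_CUBIC)[:,:,::-1])"
```

```text
23.32 jig [-158.25   -0.42] z 131.24 F fwd/lat/up -0.34 0.67 -0.79 T [ 0.   -0.04 -0.01]
```

View pics/w16.png

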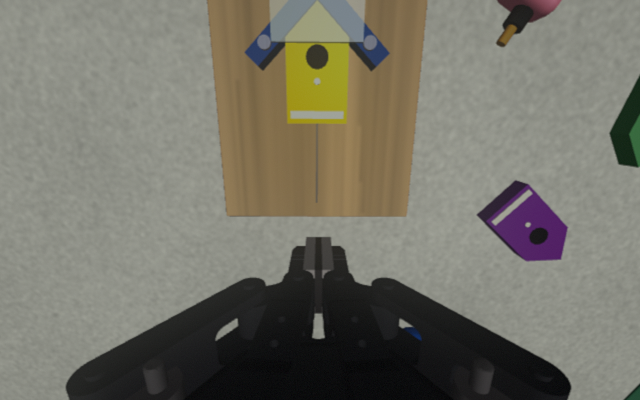

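View pics/top16.png

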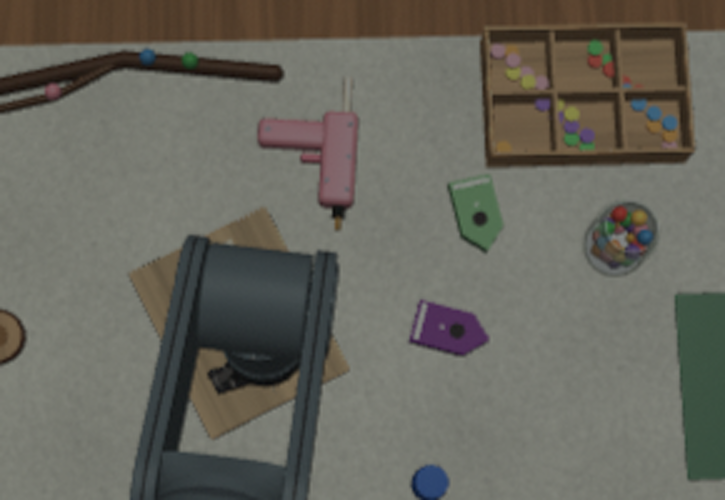

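The house stays seated and centred in the V, with its roof at (317,0–42) under the plate. The fingers are clear of it and the other things haven't moved. Handing in.

```bash
python3 -c "
from h import *
print(robot.hand_in())"
```

```text
the job is handed in; nothing more can be done
None
```

I set the yellow house front flat on the jig bed, its tip about 49 mm from the corner and clear of the plate, and let go. I then pushed it in slowly from behind with closed fingers. It met the right guide first and slid along it to the centre until the roof sat against both guides.

- **Pressure:** I held it for about 3.8 s. The force readings between moves were 9.4–11.3 N forward, at most about 1.2 N sideways, and within 1 N vertically after the first one. At the very start of the hold about 2 N pressed down, and about 3 N for a moment while the force built up.
- **Setting down:** lowering the house, I pressed it on the bed with about 14 N for a moment before I let go.
- **Last checks:** the wrist picture shows the house still seated and centred, with the gripper clear and no force on it. The top view shows the purple and green fronts, glue gun, jar and blue pot where they were. The arm blocked the house from that view, and the red pot, brush and wood slice were outside the part I looked at. Nothing in the job went near them.
- **Guide forces:** these could not be measured directly. From the forward readings I estimate about 7–8 N on each guide, below the 15 N limit.

I handed it in at about 23.4 s.

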